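Pick the full medicine jar by its weight

TASK

Three identical closed brown medicine jars stand on the pharmacy counter; one is full and the other two are empty, which only their weight tells. Find the full jar by lifting, and set it down upright inside the cream tray without dropping it; leave the two empty jars standing upright on the counter, and do not knock any jar over.

Things in the scene. Friction and masses are not known exactly. Their poses are not given: they have to be found in the camera images.
- jar_a: one of three closed, opaque, identical jars upright on the counter: brown body 58 mm in diameter up to 78 mm, paper label, white cap 50 mm in diameter, 100 mm high in all. One of the three (it varies) is full, about 0.44 kg; the other two are empty, about 0.1 kg. Origin: centre of the underside, z up. Grasp the brown body from above in any direction; centres at least 95 mm apart
- jar_b: one of three closed, opaque, identical jars upright on the counter: brown body 58 mm in diameter up to 78 mm, paper label, white cap 50 mm in diameter, 100 mm high in all. One of the three (it varies) is full, about 0.44 kg; the other two are empty, about 0.1 kg. Origin: centre of the underside, z up. Grasp the brown body from above in any direction; centres at least 95 mm apart
- jar_c: one of three closed, opaque, identical jars upright on the counter: brown body 58 mm in diameter up to 78 mm, paper label, white cap 50 mm in diameter, 100 mm high in all. One of the three (it varies) is full, about 0.44 kg; the other two are empty, about 0.1 kg. Origin: centre of the underside, z up. Grasp the brown body from above in any direction; centres at least 95 mm apart
- tray: empty cream plastic dispensing tray, open on top, fixed to the counter: 170 mm along its x by 210 mm along its y, 40 mm high, walls 6 mm thick, inner floor about 6 mm above the counter. Origin: centre of its underside; x, y along its sides, z up. The counter top is at height 0

How it is judged (in metres and radians):
At the end, for the whole second after the job is handed in: The full jar (over 2.2 N on the tray) stands on the tray's floor (within 12 mm of the counter), its centre within 75 mm (tray x) and 95 mm (tray y) of the tray's. The other two stand on the counter itself (within 4 mm). All three are within 10 degrees of upright and at rest (((x of jar_a in the frame of tray between -0.075 and 0.075 m and y of jar_a in the frame of tray between -0.095 and 0.095 m and z of jar_a in the frame of tray below 0.012 m and angle between each of jar_a, jar_b, jar_c's own z axis and vertical below 0.17 rad and linear speed of each of jar_a, jar_b, jar_c below 0.03 m/s and contact force between jar_a and tray above 2.2 N and height (world z) of each of jar_b, jar_c below 0.004 m) or (x of jar_b in the frame of tray between -0.075 and 0.075 m and y of jar_b in the frame of tray between -0.095 and 0.095 m and z of jar_b in the frame of tray below 0.012 m and angle between each of jar_b, jar_a, jar_c's own z axis and vertical below 0.17 rad and linear speed of each of jar_b, jar_a, jar_c below 0.03 m/s and contact force between jar_b and tray above 2.2 N and height (world z) of each of jar_a, jar_c below 0.004 m) or (x of jar_c in the frame of tray between -0.075 and 0.075 m and y of jar_c in the frame of tray between -0.095 and 0.095 m and z of jar_c in the frame of tray below 0.012 m and angle between each of jar_c, jar_a, jar_b's own z axis and vertical below 0.17 rad and linear speed of each of jar_c, jar_a, jar_b below 0.03 m/s and contact force between jar_c and tray above 2.2 N and height (world z) of each of jar_a, jar_b below 0.004 m))); the robot touches nothing.
It fails at once if a jar is knocked over or tipped by more than 35 degrees (angle between any of jar_a, jar_b, jar_c's own z axis and vertical above 0.61 rad).
It fails at once if a jar is dropped or slammed into the tray (faster than 0.6 m/s within 60 mm of its floor) ((x of jar_a in the frame of tray between -0.075 and 0.075 m and y of jar_a in the frame of tray between -0.095 and 0.095 m and z of jar_a in the frame of tray below 0.066 m and linear speed of jar_a above 0.6 m/s) or (x of jar_b in the frame of tray between -0.075 and 0.075 m and y of jar_b in the frame of tray between -0.095 and 0.095 m and z of jar_b in the frame of tray below 0.066 m and linear speed of jar_b above 0.6 m/s) or (x of jar_c in the frame of tray between -0.075 and 0.075 m and y of jar_c in the frame of tray between -0.095 and 0.095 m and z of jar_c in the frame of tray below 0.066 m and linear speed of jar_c above 0.6 m/s)).
It also fails if it takes over 72 s, if anything falls off the work surface, if the arm or the gripper's body presses on something with over 40 N, if the wrist force passes 120 N, or if a joint passes its speed limit or range.

ROBOT

A 6-joint arm with a two-finger parallel gripper is mounted at the origin on the work surface. World frame = base frame: x ahead of the robot, y to its left, z up, the work surface at z = 0. Lengths are in m, angles in degrees, forces in N, time in s.
With the tool pointing down it reaches from about 0.35 to 0.95 m from the base axis. Payload 17.4 kg.
Tool frame: the origin (TCP) lies at the very end of the fingers, on their centre line; the grasp point (between the pads) lies 19 mm behind it; z points along the fingers, y is the line along which they close (so a half turn about z gives the same grasp; the last joint's range is limited). The gripper opens to 93 mm and grips with 3 to 60 N. Pads are 15 mm wide; open, the fingers measure 128 mm over their backs; the gripper's body (75 mm by 188 mm) begins 65 mm behind the grasp point.
Start: joints at [-66.108, 6.646, 82.598, -0, 90.757, -2.166], TCP at [0.297, -0.606, 0.219] pointing down, gripper open.
Joint ranges: [-162.19, 162.19], [-47.58, 125.68], [4.15, 143.07], [-65.23, 245.23], [0.69, 171.88], [-170.13, 170.13]. Speed limits (degrees/s): [108.29, 108.29, 127.2, 180, 180, 180].

INTERFACE

Orientations are given as a 3x3 rotation matrix whose columns are the frame's x, y, z axes.
In Python, from station import manip gives the robot as it stands.
- The arm moves only by the tool shift_gripper, called after ">>>" as name(argument=value, ...), one argument or row to a line, values as JSON. Schema: {"type":"object","properties":{"increments":{"type":"array","items":{"type":"array","items":{"type":"array","items":{"type":"number"},"minItems":4,"maxItems":4},"minItems":1,"maxItems":10},"minItems":1,"maxItems":1},"jaw":{"type":"number"},"only":{"type":"string"},"quiet":{"type":"boolean"},"lines":{"type":"string"}},"required":["increments"],"additionalProperties":false}. increments is a list that holds a single list of rows (three levels of brackets), with 1 to 10 rows, each of 4 numbers: dx, dy, dz in shares of the most that a row can go, 1 being 62.5 mm, then a turn about the tool's z in normalised numbers (1 is 180 degrees); each row shifts and turns the commanded pose from where the row before left it, along the tool's axes as they then stand; what a row does not reach is not made up. A row lasts 1/8 s, in which the tool goes at most 0.0625 m and 10.7 degrees, less where a joint would pass 70% of its speed; a pose out of reach is approached as far as the arm can. jaw is the finger opening in m, set as the call begins (left out keeps the last). The fingers move at their own pace and stop on an object; the grip force is fixed at half the most. Time passes only in rows, so rows that do not move let the fingers close. The tool returns the time, the measured TCP pose, the force, the opening and the grip force at its end. only (a regular expression) keeps the lines of the reply that match it, lines (a string "A,B") keeps lines A to B, and quiet returns only ok. Input that does not fit is refused with a message, and nothing moves.
- manip.state(): the state, without advancing time (a new reading comes with each control period).
- manip.camera(name): name is "scene" or "side" or "wrist"; returns a dict with "color" (420x560x3 uint8, blue, green, red), "camera_matrix" (3x3 intrinsics, pixels), "R" (3x3) and "t" (3): a world point X has camera coordinates R X + t. Camera axes: x right, y down, z forward; pixel columns grow to the right and rows downward; lengths in m; the calibration is good to about 2 mm. A picture is of the moment at which its call begins. There is no depth.
- manip.finish_job(): hands the job in; it is judged then, once.
The state is a dict: "time": time; "joints": joint angles; "qvel": joint speeds; "effort": joint torques, N m; "tool_pos": TCP position; "orientation": TCP orientation; "contact_force": force on the tool from outside, world axes, zero at the start; "wrist_torque": the same for the moment, N m; "grip_width": finger opening in m; "finger_force": force on a finger pad.
Only numpy, scipy, OpenCV 4.12 (cv2) and the standard library are available. Lean on these libraries where they do the work, as an engineer would, in place of code of your own. Each camera call takes 0.05 s, during which the arm holds its last target. There are 200 camera calls.

## Working session

There is one attempt and no reset: what is moved stays moved. The work goes in short steps, Python scripts to look and compute and a tool call to move; the robot and the scene stay as the last step left them, time stands still between calls to the robot, and variables do not carry over. Pictures are saved under pics/ and viewed, at most 10 in all, crops included, and the job is handed in when it is done.

```bash
ls; mkdir -p pics; python3 - <<'E'
from station import manip
import cv2
s=manip.state();print(s)
for n in("scene","side"):
    c=manip.camera(n);cv2.imwrite(f"pics/{n}0.png",c["color"]);print(n,c["camera_matrix"],c["R"],c["t"])
E
```

```text
pics
station.py
{'time': 0.0, 'joints': array([-6.61079519e+01,  6.67351049e+00,  8.26351607e+01,  4.06594933e-06,
        9.07556962e+01, -2.16689307e+00]), 'qvel': array([-0.04089998,  0.01623062,  0.08200977, -0.01445018, -0.03920089,
       -0.04611476]), 'effort': array([-6.15719437e-04, -7.21256876e+01, -6.22613239e+01,  7.79633503e-02,
        2.37287348e-02, -1.06155310e-04]), 'tool_pos': array([ 0.29642435, -0.60620954,  0.21791875]), 'orientation': array([[ 8.98342620e-01,  4.39295266e-01, -4.54937546e-04],
       [ 4.39295499e-01, -8.98342034e-01,  1.02718491e-03],
       [ 4.25479479e-05, -1.12261600e-03, -9.99999369e-01]]), 'contact_force': array([ 0.93977569, -0.77801206, -0.2108489 ]), 'wrist_torque': array([0.01737665, 0.00668635, 0.046123  ]), 'finger_force': 0.0, 'grip_width': 0.09320849077524745}
scene [[450.56121366   0.         274.4222904 ]
 [  0.         450.56121366 212.95222655]
 [  0.           0.           1.        ]] [[ 0.7108931   0.70309972  0.01678632]
 [ 0.46950516 -0.45666817 -0.75565805]
 [-0.52363719  0.54507336 -0.6547512 ]] [-0.36787628 -0.25582743  1.24411513]
side [[464.49521194   0.         271.04442734]
 [  0.         464.49521194 211.74706318]
 [  0.           0.           1.        ]] [[-0.9759324  -0.21719455  0.01955731]
 [-0.17557444  0.72938118 -0.6611934 ]
 [ 0.12934287 -0.64871383 -0.74996053]] [0.54219354 0.12925868 1.01309393]
```

View pics/scene0.png

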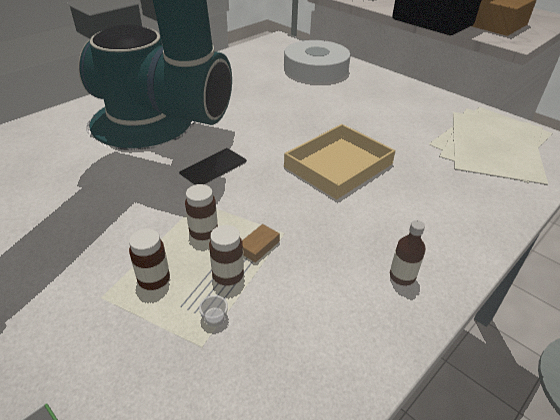

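View pics/side0.png

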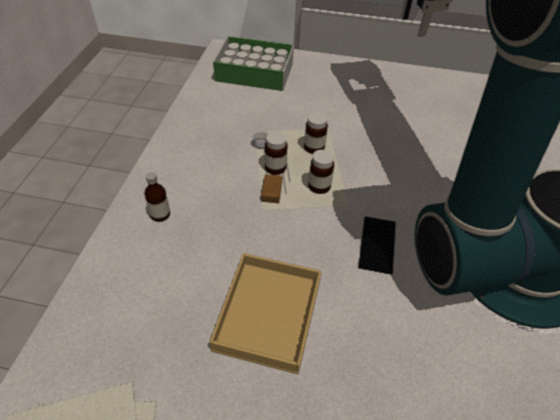

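The scene view shows the caps at about (200,192), (147,240) and (226,240) and the tray at about (340,160). The side view shows the caps at about (316,121), (276,142) and (321,158) and the tray at about (267,310). I also see a brown box next to one jar, plus a bottle and a cup to keep clear of.

```bash
cat > h.py <<'E'
import numpy as np, cv2
def ray(c,u,v,z):
    o=-c["R"].T@c["t"]; d=c["R"].T@np.linalg.inv(c["camera_matrix"])@[u,v,1]
    return (o+d*(z-o[2])/d[2])[:2]
def comps(m,a0,a1):
    n,l,st,ce=cv2.connectedComponentsWithStats(m.astype(np.uint8))
    return [(st[i],ce[i],l==i) for i in range(1,n) if a0<st[i][4]<a1]
def body(c):
    "dark brown body pieces"
    h=cv2.cvtColor(c["color"],cv2.COLOR_BGR2HSV); return h
E
python3 - <<'E'
from station import manip
from h import *
for n,seeds in(("scene",[(200,192),(147,240),(226,237)]),("side",[(316,121),(276,142),(321,157)])):
    c=manip.camera(n);im=c["color"];h=cv2.cvtColor(im,cv2.COLOR_BGR2HSV)
    # fill from each seed: cap top
    for u,v in seeds:
        m=np.zeros((422,562),np.uint8)
        cv2.floodFill(im.copy(),m,(u,v),0,(14,)*3,(14,)*3,4|cv2.FLOODFILL_MASK_ONLY|cv2.FLOODFILL_FIXED_RANGE|(1<<8))
        m=m[1:-1,1:-1];x,y,w,hh=cv2.boundingRect(m);ys,xs=np.nonzero(m)
        print(n,im[v,u],x,y,w,hh,m.sum(),ray(c,xs.mean(),ys.mean(),.1))
    t=cv2.inRange(h,(12,70,60),(32,255,255))
    for s,ce,m in comps(t,1500,40000):
        cn=cv2.findContours(m.astype(np.uint8),0,2)[0][0]
        a=cv2.approxPolyDP(cv2.convexHull(cn),4,True)[:,0]
        print("tray",s,[(tuple(p),ray(c,*p,.04).round(3),ray(c,*p,0).round(3)) for p in a])
    H=[]
    x0,y0=(90,170) if n=="scene" else (235,100)
    H.append(cv2.resize(im[y0:y0+130,x0:x0+195],None,fx=4,fy=4,interpolation=2)); cv2.imwrite(f"pics/{n}_crop.png",H[0])
E
```

```text
scene [182 193 198] 186 185 26 15 293 [ 0.4695199  -0.15654972]
scene [185 195 201] 17 32 543 388 96242 [ 0.71246218 -0.11451821]
scene [189 198 202] 26 39 534 381 79387 [ 0.70257653 -0.09860944]
tray [ 473    0   63   36 1661] [((np.int32(535), np.int32(0)), array([0.351, 1.846]), array([0.304, 2.008])), ((np.int32(527), np.int32(23)), array([0.452, 1.498]), array([0.413, 1.637])), ((np.int32(507), np.int32(35)), array([0.455, 1.303]), array([0.416, 1.428])), ((np.int32(473), np.int32(26)), array([0.32 , 1.302]), array([0.272, 1.427])), ((np.int32(482), np.int32(0)), array([0.186, 1.662]), array([0.128, 1.812]))]
tray [ 284  124  111   75 4824] [((np.int32(394), np.int32(150)), array([0.601, 0.322]), array([0.572, 0.38 ])), ((np.int32(390), np.int32(164)), array([0.628, 0.265]), array([0.6  , 0.319])), ((np.int32(337), np.int32(198)), array([0.621, 0.08 ]), array([0.593, 0.122])), ((np.int32(284), np.int32(166)), array([0.464, 0.084]), array([0.425, 0.126])), ((np.int32(286), np.int32(152)), array([0.428, 0.129]), array([0.387, 0.174])), ((np.int32(341), np.int32(124)), array([0.436, 0.327]), array([0.395, 0.386]))]
side [147 157 166] 0 39 560 381 101833 [0.52510724 0.23137376]
side [148 159 168] 0 39 560 381 99073 [0.52534332 0.22923823]
side [146 156 166] 0 39 560 381 102208 [0.5251156  0.23171189]
tray [ 210  253  111  121 9224] [((np.int32(243), np.int32(253)), array([0.59 , 0.121]), array([0.599, 0.092])), ((np.int32(320), np.int32(271)), array([0.425, 0.128]), array([0.425, 0.1  ])), ((np.int32(297), np.int32(373)), array([0.432, 0.35 ]), array([0.433, 0.333])), ((np.int32(211), np.int32(351)), array([0.59 , 0.345]), array([0.599, 0.328])), ((np.int32(211), np.int32(335)), array([0.6  , 0.315]), array([0.609, 0.297]))]
```

```bash
cat >> h.py <<'E'
def axis_eq(c,u,z):
    K,R,t=c["camera_matrix"],c["R"],c["t"]; P=K@np.c_[R,t]; a=P[0]-u*P[2]
    return a[:2],-(a[2]*z+a[3])
def cross(c1,u1,c2,u2,z=.068):
    a,b=axis_eq(c1,u1,z);d,e=axis_eq(c2,u2,z); return np.linalg.solve([a,d],[b,e])
def dark(c,roi):
    x0,y0,x1,y1=roi; h=cv2.cvtColor(c["color"],cv2.COLOR_BGR2HSV)[y0:y1,x0:x1]
    m=(h[...,2]<75)&(h[...,1]>90)
    return [(s[0]+x0,s[1]+y0,s[2],s[3],s[4]) for s,_,_ in comps(m,15,900)]
E
python3 - <<'E'
from station import manip
from h import *
s=manip.camera("scene");d=manip.camera("side")
print(dark(s,(100,170,290,320)));print(dark(d,(240,100,350,210)))
E
```

```text
[(np.int32(185), np.int32(199), np.int32(4), np.int32(9), np.int32(19)), (np.int32(186), np.int32(209), np.int32(13), np.int32(9), np.int32(21)), (np.int32(130), np.int32(241), np.int32(35), np.int32(27), np.int32(380)), (np.int32(209), np.int32(241), np.int32(5), np.int32(14), np.int32(24)), (np.int32(137), np.int32(272), np.int32(32), np.int32(18), np.int32(197))]
[(np.int32(306), np.int32(124), np.int32(21), np.int32(14), np.int32(163)), (np.int32(265), np.int32(144), np.int32(22), np.int32(14), np.int32(167)), (np.int32(304), np.int32(144), np.int32(13), np.int32(9), np.int32(47)), (np.int32(311), np.int32(164), np.int32(23), np.int32(13), np.int32(184)), (np.int32(265), np.int32(166), np.int32(21), np.int32(9), np.int32(90)), (np.int32(309), np.int32(183), np.int32(21), np.int32(10), np.int32(83)), (np.int32(261), np.int32(196), np.int32(18), np.int32(7), np.int32(78))]
```

View pics/scene_crop.png

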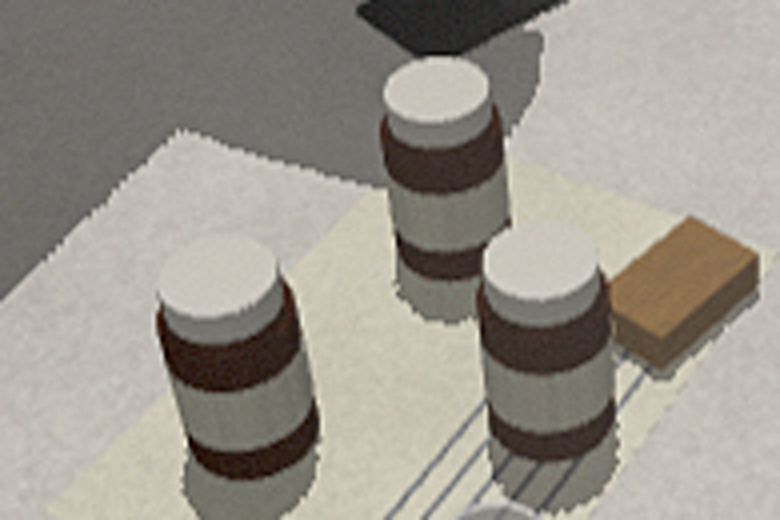

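View pics/side_crop.png

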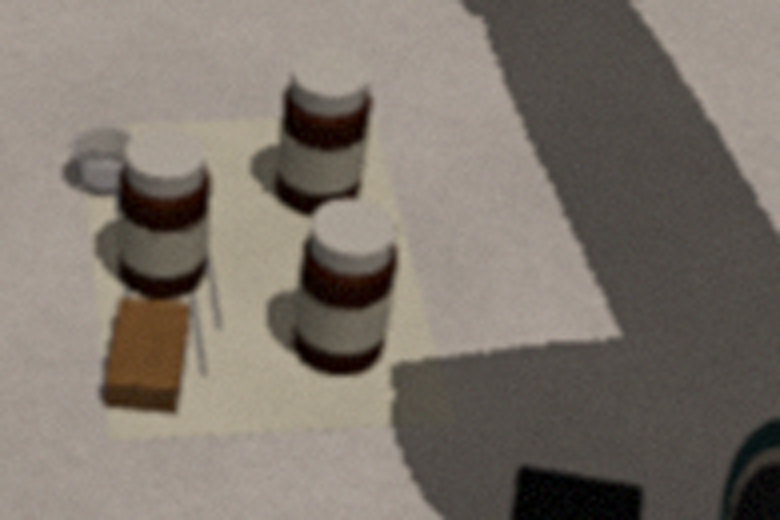

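The cap tops (crop pixels × ¼ plus the crop offset) are at scene (199.3,192.5), (144.5,238.8) and (225.3,235). In the side view the same jars are at (323,156.3), (317.8,118) and (276.5,139.5).

```bash
python3 - <<'E'
from station import manip
from h import *
s=manip.camera("scene");d=manip.camera("side")
S=[(199.3,192.5),(144.5,238.8),(225.3,235)];D=[(323,156.3),(317.8,118),(276.5,139.5)]
for a,b in zip(S,D): print(ray(s,*a,.1),ray(d,*b,.1),cross(s,a[0],d,b[0],.1))
# box corners (crop px) top of box ~?
for p in [(692,217),(760,256),(660,335),(612,295)]: print("box",ray(s,90+p[0]/4,170+p[1]/4,.025))
for p in [(125,297),(190,303),(175,385),(105,375)]: print("boxs",ray(d,235+p[0]/4,100+p[1]/4,.025))
w=manip.camera("wrist");cv2.imwrite("pics/w0.png",w["color"])
E
```

```text
[ 0.47161041 -0.15668858] [ 0.46598876 -0.15415385] [ 0.46567857 -0.15202974]
[ 0.50659191 -0.29910334] [ 0.50034805 -0.29690616] [ 0.50002952 -0.29483229]
[ 0.59340864 -0.19707648] [ 0.58568654 -0.1877562 ] [ 0.58639564 -0.1910634 ]
box [ 0.55955593 -0.07535688]
box [ 0.60264302 -0.07132288]
box [ 0.60719394 -0.14232373]
box [ 0.57237536 -0.1405482 ]
boxs [ 0.5992682  -0.13890406]
boxs [ 0.55865025 -0.14328037]
boxs [ 0.55323651 -0.07228183]
boxs [ 0.59588287 -0.07045771]
```

View pics/w0.png

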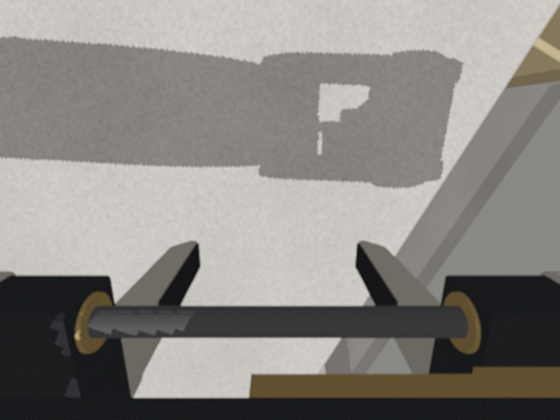

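The wrist view shows only the fingers and their shadow, no jars. The jars are at about (0.468,-0.155), (0.503,-0.297) and (0.589,-0.192), and the tray centre is near (0.514,0.225). I'll turn the closing axis onto world x first.

The rows are not in the units I measure in: shifts go in shares of 62.5 mm and turns go in shares of 180 degrees. I convert before sending: -10.6 degrees / 180 = -0.0589.

>>> shift_gripper(
  increments=[
    [[0,0,0,-0.0589],[0,0,0,-0.0589],[0,0,0,-0.0589],[0,0,0,-0.0589],[0,0,0,-0.0589],[0,0,0,-0.0589],[0,0,0,0],[0,0,0,0]],
  ],
  jaw=0.093,
)

```text
time: 1.45
tool_pos: [0.2965, -0.6064, 0.2187]
orientation: [[0.01, 1.0, -0.0], [1.0, -0.01, -0.0], [-0.0, -0.0, -1.0]]
contact_force: [-0.3, 0.3, -0.7]
grip_width: 0.0927
finger_force: 0.0
```

```bash
python3 -c "
from station import manip
print(manip.state()['orientation'].round(3))"
```

```text
[[ 0.01  1.   -0.  ]
 [ 1.   -0.01 -0.  ]
 [-0.   -0.   -1.  ]]
```

Scaled: 0.0445 m is 0.712, 0.029 m is 0.464.

>>> shift_gripper(
  increments=[
    [[0.712,0.464,0,0],[0.712,0.464,0,0],[0.712,0.464,0,0],[0.712,0.464,0,0],[0.712,0.464,0,0],[0.712,0.464,0,0],[0.712,0.464,0,0],[0,0,0,0],[0,0,0,0]],
  ],
)

```text
time: 2.58
tool_pos: [0.5013, -0.2963, 0.2187]
orientation: [[0.007, 1.0, -0.0], [1.0, -0.007, -0.0], [-0.0, -0.0, -1.0]]
contact_force: [0.6, -0.3, -0.1]
grip_width: 0.0933
finger_force: 0.0
```

```bash
python3 - <<'E'
from station import manip
from h import *
w=manip.camera("wrist");cv2.imwrite("pics/w1.png",w["color"]);print(w["camera_matrix"],w["R"],w["t"])
for p in [(.468,-.155),(.503,-.297),(.589,-.192)]:
    q=w["camera_matrix"]@(w["R"]@[*p,.1]+w["t"]);print(q[:2]/q[2])
E
```

```text
[[303.63388012   0.         277.42142216]
 [  0.         303.63388012 206.93172726]
 [  0.           0.           1.        ]] [[ 9.99970525e-01 -7.66846922e-03 -3.79892093e-04]
 [-7.25087771e-03 -9.59472240e-01  2.81709860e-01]
 [-2.52477931e-03 -2.81698802e-01 -9.59499562e-01]] [-0.50242729 -0.31370936  0.30942245]
[237.92954526  40.59887281]
[280.29228632 202.598581  ]
[377.83296038  86.43466153]
```

View pics/w1.png

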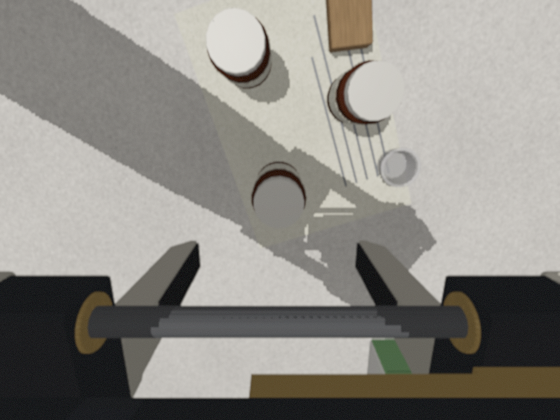

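The wrist view shows caps at about (237.5,41.5) and (373,92). The shaded cap under the gripper is at about (279,203), close to where I predicted.

```bash
python3 - <<'E'
from station import manip
from h import *
w=manip.camera("wrist")
for p in [(237.5,41.5),(279,203),(373,92)]: print(ray(w,*p,.1))
E
```

```text
[ 0.467418   -0.15611166]
[ 0.50147627 -0.29783289]
[ 0.58491616 -0.19703242]
```

Scaled: 0.05 m is 0.8, 0.04 m is 0.64.

>>> shift_gripper(
  increments=[
    [[0,0,0.8,0],[0,0,0.8,0],[0,0,0.64,0],[0,0,0.4,0],[0,0,0.24,0],[0,0,0,0],[0,0,0,0]],
  ],
)

```text
time: 3.55
tool_pos: [0.5018, -0.2967, 0.0399]
orientation: [[0.006, 1.0, 0.001], [1.0, -0.006, -0.001], [-0.001, 0.001, -1.0]]
contact_force: [0.5, 0.5, -0.4]
grip_width: 0.0933
finger_force: 0.0
```

>>> shift_gripper(
  increments=[
    [[0,0,0,0],[0,0,0,0],[0,0,0,0],[0,0,0,0],[0,0,0,0],[0,0,0,0]],
  ],
  jaw=0.05,
)

```text
time: 4.3
tool_pos: [0.5016, -0.2962, 0.0388]
orientation: [[0.006, 1.0, 0.0], [1.0, -0.006, -0.0], [-0.0, 0.0, -1.0]]
contact_force: [1.8, -0.9, 2.1]
grip_width: 0.0581
finger_force: 30.0
```

>>> shift_gripper(
  increments=[
    [[0,0,-0.16,0],[0,0,-0.16,0],[0,0,-0.16,0],[0,0,0,0],[0,0,0,0],[0,0,0,0]],
  ],
)

```text
time: 5.05
tool_pos: [0.5012, -0.296, 0.0682]
orientation: [[0.006, 1.0, -0.001], [1.0, -0.006, 0.0], [0.0, -0.001, -1.0]]
contact_force: [0.7, -0.7, -4.9]
grip_width: 0.0582
finger_force: 30.0
```

The change is about -4.5 N, which suggests the full jar. I'll lift further and re-read to confirm.

Scaled: -0.03 m is -0.48.

>>> shift_gripper(
  increments=[
    [[0,0,-0.48,0],[0,0,-0.48,0],[0,0,-0.48,0],[0,0,-0.48,0],[0,0,0,0],[0,0,0,0],[0,0,0,0],[0,0,0,0]],
  ],
)

```text
time: 6.05
tool_pos: [0.5011, -0.296, 0.1876]
orientation: [[0.006, 1.0, -0.001], [1.0, -0.006, 0.001], [0.001, -0.001, -1.0]]
contact_force: [-0.3, 0.3, -3.5]
grip_width: 0.0586
finger_force: 30.0
```

>>> shift_gripper(
  increments=[
    [[0,0,0,0],[0,0,0,0]],
  ],
)

```text
time: 6.3
tool_pos: [0.5014, -0.2961, 0.1885]
orientation: [[0.006, 1.0, -0.0], [1.0, -0.006, 0.0], [0.0, -0.0, -1.0]]
contact_force: [-0.7, -0.0, -4.1]
grip_width: 0.0584
finger_force: 30.0
```

>>> shift_gripper(
  increments=[
    [[0,0,0,0]],
  ],
)

```text
time: 6.42
tool_pos: [0.5013, -0.2961, 0.1886]
orientation: [[0.006, 1.0, -0.0], [1.0, -0.006, 0.0], [0.0, -0.0, -1.0]]
contact_force: [0.5, -0.6, -4.2]
grip_width: 0.0585
finger_force: 30.0
```

The weight is about 4.1 N, so this jar is the full one. Next I carry it high to the tray.

Scaled: 0.04 m is 0.64, 0.03 m is 0.48.

>>> shift_gripper(
  increments=[
    [[0.24,0,0,0],[0.48,0,0,0],[0.64,0,0,0],[0.64,0,0,0],[0.64,0,0,0],[0.64,0,0,0],[0.64,0,0,0],[0.64,0,0,0]],
  ],
)

```text
time: 7.42
tool_pos: [0.5026, -0.0092, 0.1888]
orientation: [[0.006, 1.0, 0.0], [1.0, -0.006, 0.0], [0.0, 0.0, -1.0]]
contact_force: [1.0, 0.3, -5.0]
grip_width: 0.0583
finger_force: 30.0
```

>>> shift_gripper(
  increments=[
    [[0.64,0.032,0,0],[0.64,0.032,0,0],[0.64,0.032,0,0],[0.64,0.032,0,0],[0.64,0.032,0,0],[0.4,0,0,0],[0.176,0,0,0],[0,0,0,0],[0,0,0,0]],
  ],
)

```text
time: 8.55
tool_pos: [0.5144, 0.2241, 0.1887]
orientation: [[0.007, 1.0, 0.0], [1.0, -0.007, -0.0], [-0.0, 0.0, -1.0]]
contact_force: [0.3, -0.2, -4.1]
grip_width: 0.0586
finger_force: 30.0
```

```bash
python3 - <<'E'
from station import manip
from h import *
a=manip.camera("scene")["color"];b=manip.camera("side")["color"]
cv2.imwrite("pics/carry.png",np.hstack([a[60:330,230:470],b[200:400,170:350].repeat(1,0) if 0 else cv2.resize(b[130:400,150:390],(240,270))]))
E
```

```text
(no output)
```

View pics/carry.png

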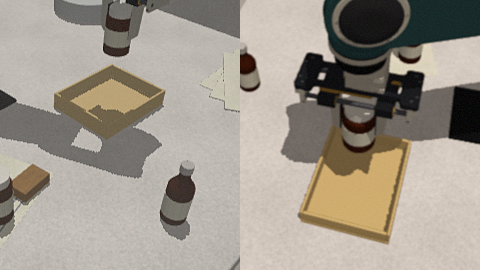

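The jar hangs upright between the fingers above the tray, and nothing obstructs it. I'll lower it gently.

Scaled: 0.03 m is 0.48, 0.02 m is 0.32.

>>> shift_gripper(
  increments=[
    [[0,0,0.32,0],[0,0,0.48,0],[0,0,0.48,0],[0,0,0.48,0],[0,0,0.24,0],[0,0,0.16,0],[0,0,0.08,0],[0,0,0,0],[0,0,0,0]],
  ],
)

```text
time: 9.78
tool_pos: [0.5148, 0.225, 0.0494]
orientation: [[0.006, 1.0, 0.001], [1.0, -0.006, 0.0], [0.0, 0.001, -1.0]]
contact_force: [-0.7, 0.1, -4.1]
grip_width: 0.0581
finger_force: 30.0
```

>>> shift_gripper(
  increments=[
    [[0,0,0.016,0],[0,0,0.016,0],[0,0,0.016,0],[0,0,0,0],[0,0,0,0]],
  ],
)

```text
time: 10.4
tool_pos: [0.5145, 0.2248, 0.0457]
orientation: [[0.006, 1.0, -0.0], [1.0, -0.006, 0.0], [0.0, -0.0, -1.0]]
contact_force: [0.3, 0.6, -3.7]
grip_width: 0.0588
finger_force: 30.0
```

Scaled: 0.001 m is 0.016.

>>> shift_gripper(
  increments=[
    [[0,0,0.016,0],[0,0,0,0],[0,0,0,0]],
  ],
)

```text
time: 10.78
tool_pos: [0.5146, 0.2248, 0.0448]
orientation: [[0.006, 1.0, 0.0], [1.0, -0.006, 0.0], [0.0, 0.0, -1.0]]
contact_force: [0.9, 0.4, -1.3]
grip_width: 0.0586
finger_force: 30.0
```

>>> shift_gripper(
  increments=[
    [[0,0,0.008,0],[0,0,0,0],[0,0,0,0]],
  ],
)

```text
time: 11.15
tool_pos: [0.5146, 0.2249, 0.0448]
orientation: [[0.006, 1.0, 0.0], [1.0, -0.006, 0.0], [0.0, 0.0, -1.0]]
contact_force: [-3.0, -1.1, 5.8]
grip_width: 0.0582
finger_force: 30.0
```

Contact with the tray floor. I'll open the fingers and then retract straight up.

>>> shift_gripper(
  increments=[
    [[0,0,0,0],[0,0,0,0],[0,0,0,0],[0,0,0,0],[0,0,0,0],[0,0,0,0]],
  ],
  jaw=0.093,
)

```text
time: 11.9
tool_pos: [0.5145, 0.2248, 0.0441]
orientation: [[0.006, 1.0, 0.0], [1.0, -0.006, 0.0], [0.0, 0.0, -1.0]]
contact_force: [-0.4, 0.3, -0.1]
grip_width: 0.0929
finger_force: 0.0
```

>>> shift_gripper(
  increments=[
    [[0,0,-0.16,0],[0,0,-0.48,0],[0,0,-0.64,0],[0,0,-0.8,0],[0,0,-0.8,0],[0,0,0,0],[0,0,0,0],[0,0,0,0]],
  ],
)

```text
time: 12.9
tool_pos: [0.514, 0.2247, 0.2228]
orientation: [[0.006, 1.0, -0.002], [1.0, -0.006, -0.001], [-0.001, -0.002, -1.0]]
contact_force: [0.2, 0.7, -0.1]
grip_width: 0.0931
finger_force: 0.0
```

```bash
python3 - <<'E'
from station import manip
from h import *
a=manip.camera("scene")["color"];b=manip.camera("side")["color"]
cv2.imwrite("pics/end.png",np.hstack([a[60:330,100:470],b[90:360,150:390]]))
E
```

```text
(no output)
```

View pics/end.png

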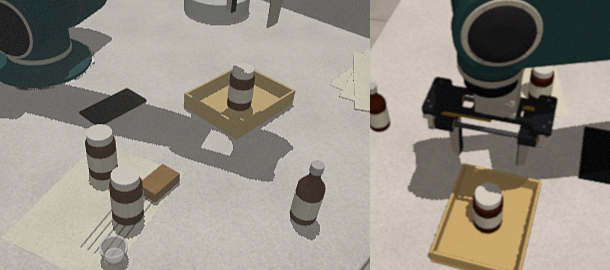

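The full jar stands upright in the middle of the tray, the other two stand untouched on the counter, and the gripper is clear of everything.

```bash
python3 -c "
from station import manip
print(manip.finish_job())"
```

```text
the job is handed in; nothing more can be done
None
```

The first jar I lifted weighed about 4.1 N, matching the full jar, so I set it upright in the middle of the tray, left the other two unlifted and standing on the counter, and handed the job in at about 13 s; no verdict was returned.

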